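Stack the finished terminal boxes and lock the shipping stand

TASK

Stack the finished terminal boxes on the blue shipping stand: set the blue-lidded box squarely on the white-lidded one that is already there, then the yellow-lidded box squarely on top of it, all edges flush, each set down gently, not dropped. Then swing the orange keeper arm over the column until it rests fully home in its catch, leaving the column straight and the spray can and the meter where they are.

Things in the scene. Friction and masses are not known exactly. Their poses are not given: they have to be found in the camera images.
- stand: Fixed shipping stand: blue base plate 110 (x) by 250 (y) by 20 mm high. Origin at the centre of its underside, on the table; y along its length. A round steel hinge post (20 mm) stands at y = -105 mm, a square catch post (26 mm) at y = +105 mm with a yellow catch: a floor and a lip on its -x side. Posts 170 mm tall; the lip reaches 191 mm above the table.
- bottom_case: closed rigid terminal box, grey body, 60 (x) by 130 (y) by 48 mm high, flat underside and lid; origin at the centre of its underside, y along its length, z up. White lid. It stands loose on the middle of the stand, lengthways between the posts, and is the foot of the column.
- blue_case: closed rigid terminal box, grey body, 60 (x) by 130 (y) by 48 mm high, flat underside and lid; origin at the centre of its underside, y along its length, z up. Blue lid, 0.3 to 0.6 kg. Lies flat, lid up, on the table at the start. Either way round on the column is fine.
- yellow_case: closed rigid terminal box, grey body, 60 (x) by 130 (y) by 48 mm high, flat underside and lid; origin at the centre of its underside, y along its length, z up. Yellow lid, 0.3 to 0.6 kg. Lies flat, lid up, on the table at the start. Either way round on the column is fine.
- keeper (a joint): Angle (rad) of the orange keeper arm about the hinge post: 0 = closed over the column in the catch, at its stop; grows clockwise seen from above, to the stand's +x side, up to 1.9. Stays where left; about 1 N at the handle moves it. Level bar 16 wide, 14 thick, 222 mm long, underside 170 and top 184 mm above the table (6 mm over three stacked boxes).
- keeper_handle (a point): Black upright handle on the keeper arm, a round pin 16 mm across, from 184 to 234 mm above the table, 155 mm from the hinge axis. This point is on its axis, 209 mm above the table. It can be pushed sideways or pinched from above.
- keeper_hinge (a point): Point on the keeper's upright hinge axis, 177 mm above the table, at the middle of the bar's thickness.
- spray: Spray can, bystander, 56 mm across and 170 mm high, green with a red cap; origin at the centre of its underside.
- meter: Yellow hand-held multimeter lying flat, bystander, 75 by 140 by 34 mm; origin at the centre of its underside, y along its length.
Mind the look-alikes: they are no part of the job. What is shaped like the blue_case but pink or purple is not meant.

How it is judged:
On the way, in this order (a step that is already met when the one before it is completed fails the run):
1. the blue-lidded box stands squarely on the white-lidded one, released (x of blue_case in the frame of bottom_case between -0.008 and 0.008 m and y of blue_case in the frame of bottom_case between -0.008 and 0.008 m and z of blue_case in the frame of bottom_case between 0.043 and 0.053 m and angle between the y axis of blue_case and the y axis of bottom_case, either way round below 0.1 rad and angle between blue_case's own z axis and vertical below 0.06 rad and contact force between the fingers and blue_case below 0.3 N and linear speed of blue_case below 0.02 m/s), for 0.2 s.
2. the yellow-lidded box stands squarely on the blue-lidded one, released (x of blue_case in the frame of bottom_case between -0.008 and 0.008 m and y of blue_case in the frame of bottom_case between -0.008 and 0.008 m and z of blue_case in the frame of bottom_case between 0.043 and 0.053 m and angle between the y axis of blue_case and the y axis of bottom_case, either way round below 0.1 rad and angle between each of blue_case, yellow_case's own z axis and vertical below 0.06 rad and x of yellow_case in the frame of blue_case between -0.008 and 0.008 m and y of yellow_case in the frame of blue_case between -0.008 and 0.008 m and z of yellow_case in the frame of blue_case between 0.043 and 0.053 m and angle between the y axis of yellow_case and the y axis of blue_case, either way round below 0.1 rad and contact force between the fingers and yellow_case below 0.3 N and linear speed of yellow_case below 0.02 m/s), for 0.2 s.
3. the keeper arm is swung home (value of joint keeper below 0.05 rad), for 0.2 s.
At the end, for the whole second after the job is handed in: Blue box flat on white, yellow flat on blue, each within 8 mm along and across and 0.1 rad of the one below; white within 15 mm and 0.15 rad of the stand's centre and axis; boxes at rest and released; keeper within 0.05 rad of its closed stop (all of step 2 and x of bottom_case in the frame of stand between -0.015 and 0.015 m and y of bottom_case in the frame of stand between -0.015 and 0.015 m and z of bottom_case in the frame of stand between 0.015 and 0.025 m and angle between the y axis of bottom_case and the y axis of stand, either way round below 0.15 rad and contact force between the fingers and blue_case below 0.3 N and linear speed of blue_case below 0.02 m/s and value of joint keeper below 0.05 rad); the robot touches nothing.
It fails at once if the blue or yellow box is dropped: it falls free of the fingers at over 0.5 m/s (a fall of about 13 mm) ((contact force between the fingers and blue_case below 0.3 N and linear speed of blue_case above 0.5 m/s) or (contact force between the fingers and yellow_case below 0.3 N and linear speed of yellow_case above 0.5 m/s)).
It fails at once if a box is slammed or pressed hard onto the column (more than FMAX N between boxes) (contact force between blue_case and bottom_case above 100 N or contact force between yellow_case and blue_case above 100 N).
It fails at once if the spray can or the meter is shifted by more than 30 mm or the can is tipped (distance of any of spray, meter from where it was at the start of the episode above 0.03 m or angle between spray's own z axis and vertical above 0.4 rad).
It also fails if it takes over 72 s, if anything falls off the work surface, if the arm or the gripper's body presses on something with over 40 N, if the wrist force passes 120 N, or if a joint passes its speed limit or range.

ROBOT

A 6-joint arm with a two-finger parallel gripper is mounted at the origin on the work surface. World frame = base frame: x ahead of the robot, y to its left, z up, the work surface at z = 0. Lengths are in m, angles in rad, forces in N, time in s.
With the tool pointing down it reaches from about 0.35 to 0.975 m from the base axis. Payload 4.9 kg.
Tool frame: the origin (TCP) lies midway between the tips of the shut fingers; the grasp point (between the pads) lies 19 mm behind it; z points along the fingers, y is the line along which they close (so a half turn about z gives the same grasp; the last joint's range is limited). The gripper opens to 85 mm and grips with 20 to 120 N. Pads are 22 mm wide; open, the fingers measure 114 mm over their backs; the gripper's body (76 mm by 85 mm) begins 54 mm behind the grasp point. The pads swing forward as they close: fully open they stand 13 mm farther back than shut.
Start: joints at [-1.248, 0.053, 1.613, -0, 1.476, -0.119], TCP at [0.267, -0.565, 0.231] pointing down, gripper open.
Joint ranges: [-3.01, 3.01], [-1.01, 2.22], [0.06, 2.58], [-1.02, 4.17], [0.09, 2.62], [-3.14, 3.14]. Speed limits (rad/s): [2.57, 2.57, 3.14, 3.14, 3.14, 3.14].

INTERFACE

Orientations are given as a rotation vector (axis times angle).
In Python, from station import ctrl, optics, job gives the robot as it stands.
- The arm moves only by the shell command python3 -m jog 'ROWS' [OPENING] [FORCE]. ROWS is JSON, a list of rows, each a list of 2 entries, a list of its own where there are three numbers: the shift along the tool's x, y, z in m, then the turn, a rotation vector about the tool's x, y, z in rad. A call has 1 to 5 rows; each row is the pose to reach, as a shift and turn from the pose commanded when the call began, along the tool's axes at that moment; what a row does not reach only later rows make up. A row lasts 1/10 s, in which the tool goes at most 50 mm and 8.59 degrees, less where a joint would pass 70% of its speed; a pose out of reach is approached as far as the arm can. A call with a gripper value outside its range is refused whole. OPENING is the opening, from 0 (shut) to 1 (fully open), set as the call begins (- or left out, the last holds). The fingers move at their own pace and stop on an object; FORCE is the grip in N (left out, the last holds). Time passes only in rows, so rows that repeat a pose let the fingers close. It gives the time, the measured TCP pose, the force, the opening and the grip force at its end, in the units of the state.
- ctrl.get_obs(): the state, without advancing time (a new reading comes with each control period).
- optics.get_image(name): name is "scene" or "side" or "wrist"; returns a dict with "image" (384x512x3 uint8, blue, green, red), "fx", "fy", "cx", "cy" (pixels), "rvec" (rotation vector, rad) and "tvec" (3), from world to camera coordinates, as OpenCV has them; the wrist camera has in their place "mount" (4x4, takes a point from camera to tool coordinates, whose origin is the TCP and whose axes are the flange's). Camera axes: x right, y down, z forward; pixel columns grow to the right and rows downward; lengths in m; the calibration is good to about 2 mm. A picture is of the moment at which its call begins: read the wrist's pose just before it. There is no depth.
- job.finish_job(): hands the job in; it is judged then, once.
The state is a dict: "t": time; "q": joint angles; "dq": joint speeds; "effort": joint torques, N m; "tool_pos": TCP position; "tool_rot": TCP orientation; "contact_force": force on the tool from outside, world axes, zero at the start; "wrist_torque": the same for the moment, N m; "opening": finger opening in m; "grip_force": force on a finger pad.
Only numpy, scipy, OpenCV 4.12 (cv2) and the standard library are available. Lean on these libraries where they do the work, as an engineer would, in place of code of your own. Each camera call takes 0.05 s, during which the arm holds its last target. There are 200 camera calls.

## Working session

There is one attempt and no reset: what is moved stays moved. The work goes in short steps, Python scripts to look and compute and a shell command to move; the robot and the scene stay as the last step left them, time stands still between calls to the robot, and variables do not carry over. Pictures are saved under pics/ and viewed, at most 10 in all, crops included, and the job is handed in when it is done.

```bash
ls; mkdir -p pics
python3 - <<'E'
from station import ctrl, optics
import cv2, numpy as np
o=ctrl.get_obs(); print({k:np.round(v,3).tolist() for k,v in o.items()})
ims=[]
for n in ("scene","side"):
    d=optics.get_image(n); ims.append(d["image"]); cv2.imwrite(f"pics/{n}0.png",d["image"])
    R=cv2.Rodrigues(np.array(d["rvec"]))[0]; print(n,d["fx"],d["cx"],d["cy"],(-R.T@np.array(d["tvec"])).round(3))
E
```

```text
pics
{'t': 0.0, 'q': [-1.248, 0.053, 1.614, 0.0, 1.476, -0.119], 'dq': [0.0, -0.0, -0.001, 0.001, -0.001, 0.0], 'effort': [-0.001, -39.368, -37.018, -0.0, 0.007, -0.0], 'tool_pos': [0.267, -0.564, 0.23], 'tool_rot': [-3.063, -0.688, 0.0], 'contact_force': [0.001, 0.245, 0.162], 'wrist_torque': [-0.011, -0.034, 0.014], 'grip_force': 0.0, 'opening': 0.085}
scene 444.738819601816 257.4233167081847 186.29736563751797 [ 0.934 -0.5    1.084]
side 356.3075068959217 254.5998634696109 187.48749705456441 [0.293 0.516 0.575]
```

View pics/scene0.png

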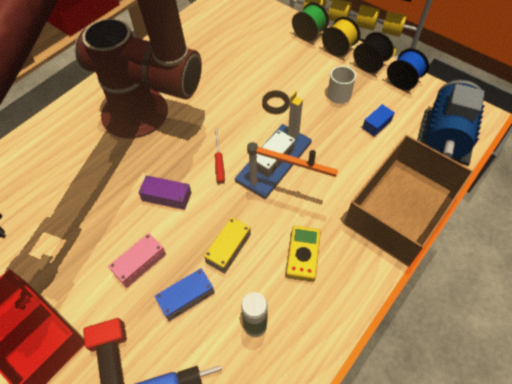

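View pics/side0.png

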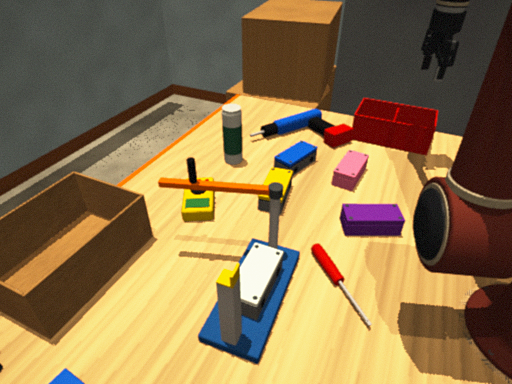

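Candidates for the blue box: blue box (185,294), pink (137,259), purple (165,192) and a small blue block (378,120) in the scene view. I choose (185,294). For the yellow box: (229,244), against the meter at (303,252). The stand with the white lid is at (275,152), the keeper is open with its handle at (312,157), and the can is at (255,312).

```bash
cat > h.py <<'E'
from station import ctrl, optics
import cv2, numpy as np
from scipy.spatial.transform import Rotation as Ro
def cam(n):
    o=ctrl.get_obs(); d=optics.get_image(n); K=np.array([[d["fx"],0,d["cx"]],[0,d["fy"],d["cy"]],[0,0,1]])
    if n=="wrist":
        M=np.eye(4);M[:3,:3]=Ro.from_rotvec(o["tool_rot"]).as_matrix();M[:3,3]=o["tool_pos"];M=M@np.array(d["mount"])
        R=M[:3,:3];c=M[:3,3]
    else:
        R=cv2.Rodrigues(np.array(d["rvec"]))[0].T;c=-R@np.array(d["tvec"])
    return d["image"],K,R,c
def rays(uv,K,R): return (R@np.linalg.inv(K)@np.c_[np.array(uv,float).reshape(-1,2),np.ones(np.size(uv)//2)].T).T
def plane(uv,z,C):
    _,K,R,c=C; r=rays(uv,K,R); return c+r*((z-c[2])/r[:,2])[:,None]
RNG=dict(blue=((100,120,60),(125,255,255)),yellow=((22,130,100),(34,255,255)),white=((0,0,170),(180,60,255)),
 orange=((5,190,140),(16,255,255)),black=((0,0,0),(180,255,45)))
def mask(im,col): 
    return cv2.inRange(cv2.cvtColor(im,cv2.COLOR_BGR2HSV),np.array(RNG[col][0]),np.array(RNG[col][1]))
def blobs(im,col,amin=100):
    cs,_=cv2.findContours(mask(im,col),cv2.RETR_EXTERNAL,cv2.CHAIN_APPROX_NONE)
    return [c for c in cs if cv2.contourArea(c)>amin]
def rect(c,z,C):
    p=plane(c,z,C)[:,:2]; (x,y),(w,h),a=cv2.minAreaRect((p*1000).astype(np.float32))
    if w>h: a-=90; w,h=h,w
    # a+90 = direction of the long side (deg from world x)
    return np.round([x/1000,y/1000,w/1000,h/1000],4),round(((a+90+90)%180)-90,1)
E
python3 - <<'E'
from h import *
C=cam("scene")
for col,z in (("blue",.048),("yellow",.048),("white",.068),("blue",.02),("orange",.177),("black",.234)):
    for c in blobs(C[0],col,60):
        u=c.reshape(-1,2).mean(0)
        if 130<u[0]<345 and 110<u[1]<340: print(col,u.round(),cv2.contourArea(c),*rect(c,z,C))
S=cam("side")
print("can base scene", plane([255,330],0,C), "side", plane([234,162],0,S))
print("catch top", plane([295,95],.191,C), "hingetop",plane([252,147],.184,C))
a=cv2.resize(C[0][140:330,130:350],None,fx=3,fy=3,interpolation=2)
cv2.imwrite("pics/crop1.png",a)
E
```

```text
blue [183. 292.] 1090.0 [ 0.5601 -0.339   0.0573  0.1244] 72.3
yellow [303. 252.] 1392.0 [ 0.723  -0.0736  0.0731  0.1438] -60.2
yellow [227. 242.] 1062.0 [ 0.554  -0.1724  0.0626  0.1331] -81.5
white [254. 304.] 435.0 [ 0.7159 -0.262   0.054   0.0557] 38.8
white [265. 160.] 135.0 [0.4802 0.0706 0.0349 0.0549] 17.7
white [278. 142.] 373.0 [0.4707 0.1495 0.062  0.0776] -88.4
blue [183. 292.] 1090.0 [ 0.55   -0.3347  0.0588  0.1278] 72.3
orange [324. 169.] 110.0 [0.6585 0.0839 0.017  0.0621] 18.8
orange [282. 157.] 206.0 [0.5562 0.0503 0.0171 0.1376] 18.1
can base scene [[ 0.74267073 -0.29282247  0.        ]] side [[ 0.72743388 -0.27401686  0.        ]]
catch top [[0.46270094 0.22836235 0.191     ]] hingetop [[0.4804458  0.02140125 0.184     ]]
```

View pics/crop1.png

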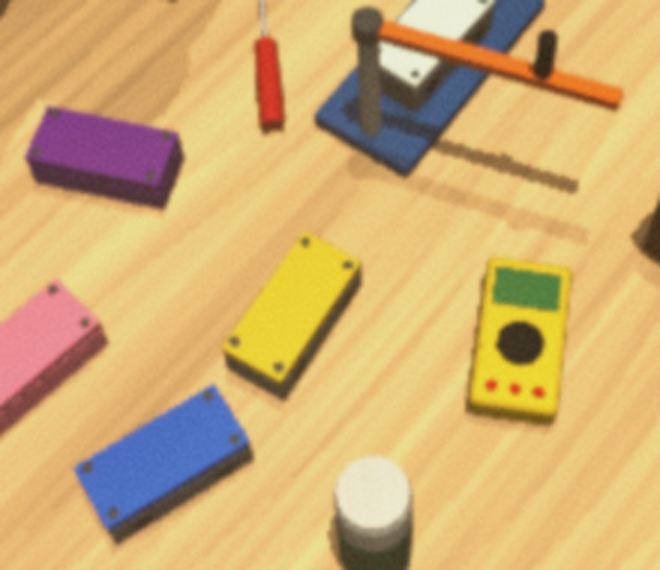

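The crop confirms the blue-lidded box at (185,294) and the yellow-lidded one at (229,244), both with grey bodies. Next: above the blue box for a close look.

```bash
cat >> h.py <<'E'
def go(x,y,z,ydeg):
    "shift in tool axes and turn about tool z to put TCP at xyz, tool y along ydeg (mod 180), tool down"
    o=ctrl.get_obs(); R=Ro.from_rotvec(o["tool_rot"]).as_matrix()
    yy=np.degrees(np.arctan2(R[1,1],R[0,1])); d=(ydeg-yy+90)%180-90
    T=np.array([[np.cos(np.radians(yy+d+90)),np.cos(np.radians(yy+d)),0],[np.sin(np.radians(yy+d+90)),np.sin(np.radians(yy+d)),0],[0,0,-1]])
    rv=Ro.from_matrix(R.T@T).as_rotvec()
    print("t",round(o["t"],2),"shift",(R.T@(np.array([x,y,z])-o["tool_pos"])).round(4),"turn",rv.round(4),"q6",round(o["q"][5],3))
E
python3 -c "
from h import *
go(.56,-.339,.25,-17.7)"
```

```text
t 0.2 shift [ 0.3612 -0.0788 -0.0193] turn [-1.200e-03 -7.000e-04 -8.201e-01] q6 -0.119
```

```bash
python3 -m jog '[[[0.03,-0.006,-0.003],[0,0,-0.1]],[[0.075,-0.015,-0.007],[0,0,-0.24]],[[0.12,-0.026,-0.01],[0,0,-0.38]],[[0.165,-0.036,-0.015],[0,0,-0.52]],[[0.21,-0.046,-0.019],[0,0,-0.66]]]' 1; python3 -c "
from h import *
go(.56,-.339,.25,-17.7)"
```

```text
t: 0.7
tool_pos: [0.4385, -0.4323, 0.2504]
tool_rot: [-2.672, -1.652, 0.0]
contact_force: [0.4, -0.0, -0.1]
opening: 0.0855
grip_force: 0.0
t 0.7 shift [0.1378 0.067  0.0004] turn [-1.000e-04  0.000e+00 -1.547e-01] q6 -0.435
```

```bash
python3 -m jog '[[[0.04,0.02,0],[0,0,-0.08]],[[0.08,0.039,0],[0,0,-0.15]],[[0.12,0.058,0],[0,0,-0.155]],[[0.138,0.067,0],[0,0,-0.155]],[[0.138,0.067,0],[0,0,-0.155]]]'
python3 - <<'E'
from h import *
C=cam("wrist"); cv2.imwrite("pics/w1.png",C[0])
for col in("blue","yellow"):
  for c in blobs(C[0],col,800): print(col,c.reshape(-1,2).mean(0),cv2.contourArea(c),*rect(c,.048,C))
go(.56,-.339,.25,-17.7)
E
```

```text
t: 1.2
tool_pos: [0.5613, -0.3385, 0.2498]
tool_rot: [-2.537, -1.851, -0.0]
contact_force: [0.1, -0.9, -0.0]
opening: 0.0853
grip_force: 0.0
blue [335.14545455 305.24242424] 1388.5 [ 0.6106 -0.5785  0.0524  0.1272] 59.4
blue [254.72354949 157.00682594] 4683.5 [ 0.5582 -0.336   0.0582  0.1279] 72.1
yellow [208.22307692  36.00384615] 4572.0 [ 0.5548 -0.1872  0.0595  0.0984] -81.4
t 1.25 shift [ 0.0007 -0.0004 -0.0002] turn [-0.001   0.     -0.0027] q6 -0.347
```

View pics/w1.png

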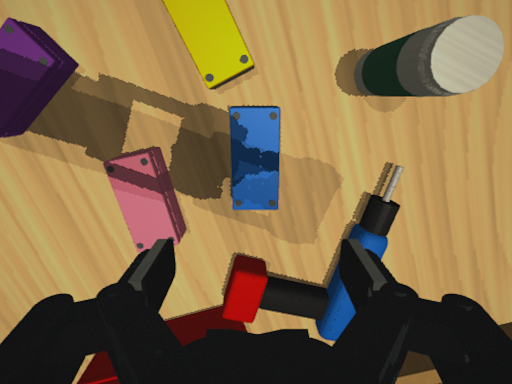

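The wrist view shows the blue lid at (255,157), clear of the pink box (145,200) and the screwdriver. I go down, grip and lift.

```bash
python3 -c "
from h import *
go(.5582,-.336,.008,-17.9)"
python3 -m jog '[[[-0.001,-0.003,0.04],[0,0,0]],[[-0.001,-0.003,0.085],[0,0,0]],[[-0.001,-0.003,0.13],[0,0,0]],[[-0.001,-0.003,0.175],[0,0,0]],[[-0.001,-0.003,0.205],[0,0,0]]]'
python3 -m jog '[[[0,0,0.02],[0,0,0]],[[0,0,0.037],[0,0,0]],[[0,0,0.037],[0,0,0]]]'; python3 -c "
from h import *
go(.5582,-.336,.008,-17.9)"
```

```text
t 1.25 shift [ 0.003  -0.0028  0.2418] turn [-0.001   0.      0.0008] q6 -0.347
t: 1.75
tool_pos: [0.5534, -0.3406, 0.0412]
tool_rot: [-2.539, -1.842, 0.003]
contact_force: [-0.2, 0.4, -0.7]
opening: 0.0856
grip_force: 0.0
t: 2.05
tool_pos: [0.5539, -0.3403, 0.0053]
tool_rot: [-2.539, -1.842, 0.003]
contact_force: [0.1, 0.8, 0.3]
opening: 0.085
grip_force: 0.0
t 2.05 shift [ 0.0054  0.0027 -0.0027] turn [-0.0051 -0.0016 -0.0028] q6 -0.35
```

```bash
python3 -m jog '[[[0.005,0.003,-0.003],[-0.005,-0.002,-0.003]],[[0.005,0.003,-0.003],[-0.005,-0.002,-0.003]]]' 
python3 -m jog '[[[0,0,0],[0,0,0]],[[0,0,0],[0,0,0]],[[0,0,0],[0,0,0]],[[0,0,0],[0,0,0]],[[0,0,0],[0,0,0]]]' 0.55 45
python3 -m jog '[[[0,0,0],[0,0,0]],[[0,0,0],[0,0,0]],[[0,0,0],[0,0,0]]]'
```

```text
t: 2.25
tool_pos: [0.5625, -0.3378, 0.014]
tool_rot: [2.531, 1.845, 0.004]
contact_force: [-0.6, 0.1, 0.6]
opening: 0.0853
grip_force: 0.0
t: 2.75
tool_pos: [0.5613, -0.3374, 0.0129]
tool_rot: [2.533, 1.847, 0.002]
contact_force: [-1.9, 2.1, 6.3]
opening: 0.0595
grip_force: 52.0
t: 3.05
tool_pos: [0.5613, -0.3374, 0.0129]
tool_rot: [2.533, 1.847, 0.002]
contact_force: [-1.1, 1.2, 5.5]
opening: 0.0594
grip_force: 52.0
```

Gripped (59.5 mm). I lift it and measure the white lid from the fixed cameras meanwhile.

```bash
python3 -m jog '[[[0,0,-0.02],[0,0,0]],[[0,0,-0.06],[0,0,0]],[[0,0,-0.105],[0,0,0]],[[0,0,-0.15],[0,0,0]],[[0,0,-0.195],[0,0,0]]]'
python3 -m jog '[[[0,0,-0.04],[0,0,0]],[[0,0,-0.06],[0,0,0]],[[0,0,-0.06],[0,0,0]]]'
python3 - <<'E'
from h import *
RNG["white"]=((0,0,150),(180,70,255)); RNG["sblue"]=((98,120,40),(125,255,255))
C=cam("scene"); cs=[c for c in blobs(C[0],"white",60) if 240<c[:,0,0].mean()<300 and 115<c[:,0,1].mean()<185]
print("white scene",[len(c) for c in cs],*rect(np.vstack(cs),.068,C))
cs=[c for c in blobs(C[0],"sblue",60) if 230<c[:,0,0].mean()<320 and 115<c[:,0,1].mean()<200]
if cs: print("stand scene",len(cs),*rect(np.vstack(cs),.02,C))
S=cam("side")
for c in blobs(S[0],"white",500):
  u=c.reshape(-1,2).mean(0)
  if 220<u[0]<290 and 230<u[1]<310: print("white side",u,*rect(c,.068,S))
cs=[c for c in blobs(S[0],"sblue",60) if 200<c[:,0,0].mean()<300 and 240<c[:,0,1].mean()<360]
print("stand side",len(cs),*rect(np.vstack(cs),.02,S))
cv2.imwrite("pics/s2.png",np.hstack([cv2.resize(C[0][100:220,190:310],(390,390)),cv2.resize(S[0][230:365,190:325],(390,390))]))
go(.472,.125,.27,5)
E
```

```text
t: 3.55
tool_pos: [0.5589, -0.3354, 0.2058]
tool_rot: [2.537, 1.849, 0.001]
contact_force: [0.3, -1.1, -6.1]
opening: 0.0596
grip_force: 51.3
t: 3.85
tool_pos: [0.5609, -0.3369, 0.2701]
tool_rot: [2.529, 1.844, 0.005]
contact_force: [-0.2, -0.7, -5.1]
opening: 0.0594
grip_force: 51.5
white scene [48, 73] [0.4715 0.1261 0.0656 0.1409] -88.4
white side [257.67973856 271.55555556] [0.4714 0.1254 0.0612 0.1328] -88.4
stand side 2 [0.4707 0.1333 0.1088 0.2522] -86.1
t 3.95 shift [ 0.4118 -0.2238 -0.0069] turn [ 0.0021  0.0014 -0.3983] q6 -0.344
```

View pics/s2.png

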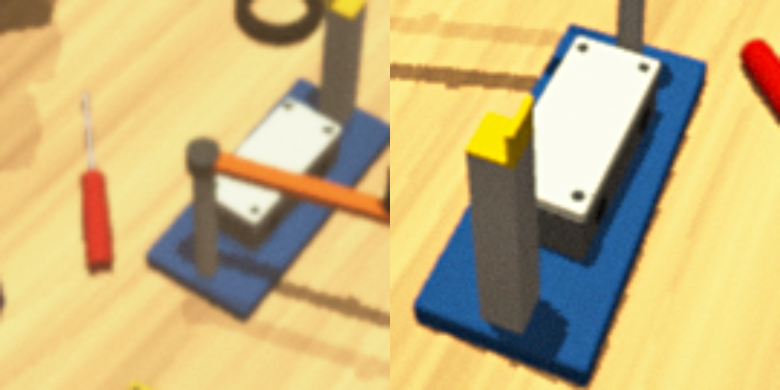

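Both cameras put the white lid at (0.4715, 0.1255), with its axis at about 91.6°. I carry the blue box there.

```bash
python3 -m jog '[[[0.02,-0.01,0],[0,0,-0.03]],[[0.055,-0.03,-0.002],[0,0,-0.1]],[[0.095,-0.052,-0.003],[0,0,-0.17]],[[0.135,-0.074,-0.004],[0,0,-0.24]],[[0.175,-0.095,-0.005],[0,0,-0.3]]]';  python3 -c "
from h import *
go(.4715,.1255,.275,1.6)"
```

```text
t: 4.45
tool_pos: [0.5206, -0.1382, 0.266]
tool_rot: [-2.231, -2.211, 0.003]
contact_force: [0.9, 0.2, -5.2]
opening: 0.0591
grip_force: 51.3
t 4.45 shift [ 0.2633 -0.0515 -0.0091] turn [-0.002   0.0005 -0.0369] q6 -0.388
```

```bash
python3 -m jog '[[[0.045,-0.009,-0.005],[0,0,-0.02]],[[0.09,-0.018,-0.009],[0,0,-0.037]],[[0.135,-0.027,-0.009],[0,0,-0.037]],[[0.18,-0.036,-0.009],[0,0,-0.037]],[[0.22,-0.044,-0.009],[0,0,-0.037]]]'; python3 -m jog '[[[0.025,-0.004,0],[0,0,0]],[[0.04,-0.007,0],[0,0,0]],[[0.04,-0.007,0],[0,0,0]],[[0.04,-0.007,0],[0,0,0]]]'; python3 -c "
from h import *
go(.4715,.1255,.275,1.6)"
```

```text
t: 4.95
tool_pos: [0.4789, 0.082, 0.2745]
tool_rot: [2.191, 2.25, -0.006]
contact_force: [0.3, -0.7, -5.3]
opening: 0.0593
grip_force: 51.3
t: 5.35
tool_pos: [0.4721, 0.1197, 0.2755]
tool_rot: [2.19, 2.249, -0.006]
contact_force: [-1.1, -0.2, -5.7]
opening: 0.0593
grip_force: 51.3
t 5.35 shift [ 0.0058 -0.0004  0.0004] turn [-0.0005  0.0045 -0.0013] q6 0.071
```

```bash
python3 -m jog '[[[0.006,0,0.03],[0,0.004,-0.001]],[[0.006,0,0.07],[0,0.004,-0.001]],[[0.006,0,0.11],[0,0.004,-0.001]],[[0.006,0,0.15],[0,0.004,-0.001]],[[0.006,0,0.175],[0,0.004,-0.001]]]'; python3 -m jog '[[[0,0,0],[0,0,0]],[[0,0,0],[0,0,0]]]'
python3 - <<'E'
from h import *
go(.4715,.1255,.081,1.6)
S=cam("side"); C=cam("scene")
for n,X in (("side",S),("scene",C)):
  for c in blobs(X[0],"blue",150):
    u=c.reshape(-1,2).mean(0); 
    print(n,u.round(),cv2.contourArea(c),*rect(c,.1435,X))
cv2.imwrite("pics/s3.png",np.hstack([cv2.resize(C[0][70:220,200:350],(390,390)),cv2.resize(S[0][200:365,170:335],(390,390))]))
E
```

```text
t: 5.85
tool_pos: [0.471, 0.1237, 0.0984]
tool_rot: [-2.192, -2.248, 0.004]
contact_force: [-0.2, -0.8, -6.6]
opening: 0.0595
grip_force: 51.2
t: 6.05
tool_pos: [0.4736, 0.1245, 0.103]
tool_rot: [2.191, 2.249, 0.003]
contact_force: [0.7, 0.1, -5.2]
opening: 0.0594
grip_force: 51.6
t 6.05 shift [ 0.0011 -0.0021  0.022 ] turn [ 0.0027 -0.0001 -0.0022] q6 0.079
side [ 66. 379.] 240.0 [0.577  0.4223 0.0162 0.0395] 25.2
side [241. 328.] 1963.5 [0.4282 0.2603 0.0844 0.1114] -86.1
side [287. 265.] 348.0 [0.4023 0.1531 0.0235 0.0704] -78.6
side [247. 255.] 1354.5 [0.4692 0.1499 0.0621 0.1004] -88.7
scene [160. 380.] 192.0 [ 0.6794 -0.5109  0.0183  0.0727] 38.9
scene [379. 119.] 391.0 [0.6704 0.3366 0.0494 0.1025] 86.2
scene [452. 115.] 809.0 [0.8276 0.5003 0.1226 0.1916] -73.4
scene [413.  61.] 327.0 [0.6401 0.6053 0.0684 0.0985] -15.0
```

View pics/s3.png

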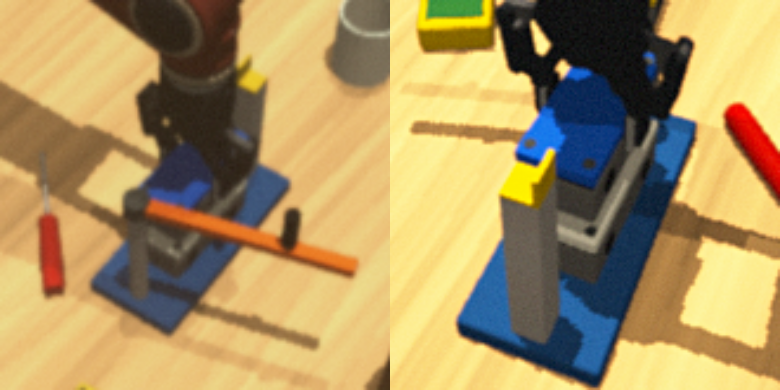

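Run:
```python
from h import *
o=ctrl.get_obs(); print(o["tool_pos"].round(4) if hasattr(o["tool_pos"],'round') else o["tool_pos"])
S=cam("side")
for z in (.137,.1385):
  for c in blobs(S[0],"blue",1000):
    u=c.reshape(-1,2).mean(0)
    if abs(u[1]-255)<15:
      r,a=rect(c,z,S); print(z,r,a,"end y",r[1]+r[3]/2)
```

```text
[0.4755 0.125  0.1056]
0.137 [0.4743 0.1427 0.0632 0.103 ] -88.9 end y 0.19419999999999998
0.1385 [0.4737 0.1439 0.063  0.1026] -88.9 end y 0.19519999999999998
```

The blue lid reads about 2.5 mm (x) and 3 mm (y) off the white one. I correct that and step down, watching the force.

```bash
python3 -m jog '[[[-0.003,-0.0025,0.003],[0,0,-0.005]],[[-0.003,-0.0025,0.008],[0,0,-0.005]],[[-0.003,-0.0025,0.012],[0,0,-0.005]],[[-0.003,-0.0025,0.012],[0,0,-0.005]],[[-0.003,-0.0025,0.012],[0,0,-0.005]]]'
python3 - <<'E'
from h import *
zs=[]
S=cam("side")
for k in range(3): zs.append(ctrl.get_obs()["tool_pos"]); cam("side")
m=np.mean(zs,0); print(np.round(zs,4),m.round(4)); z=m[2]-.0129+.048
for c in blobs(S[0],"blue",900):
    u=c.reshape(-1,2).mean(0); r,a=rect(c,z,S); 
    if abs(u[1]-260)<20: print(z,r,a,"end y",r[1]+r[3]/2)
E
```

```text
t: 6.7
tool_pos: [0.4711, 0.1222, 0.091]
tool_rot: [2.184, 2.255, 0.004]
contact_force: [0.3, -0.2, -5.7]
opening: 0.0595
grip_force: 51.8
[[0.4713 0.1223 0.0913]
 [0.4715 0.1223 0.0914]
 [0.4715 0.1223 0.0915]] [0.4714 0.1223 0.0914]
0.12651295894050366 [0.4685 0.1443 0.0627 0.1001] -88.5 end y 0.19435000000000002
```

```bash
python3 -m jog '[[[-0.002,0.001,0.002],[0,0,0]],[[-0.002,0.001,0.004],[0,0,0]],[[-0.002,0.001,0.006],[0,0,0]],[[-0.002,0.001,0.007],[0,0,0]],[[-0.002,0.001,0.008],[0,0,0]]]'; python3 -m jog '[[[0,0,0.001],[0,0,0]],[[0,0,0.001],[0,0,0]]]'; python3 -m jog '[[[0,0,0.001],[0,0,0]],[[0,0,0.001],[0,0,0]]]'
```

```text
t: 7.4
tool_pos: [0.4724, 0.1203, 0.0831]
tool_rot: [2.184, 2.255, 0.005]
contact_force: [-0.1, 0.9, -4.9]
opening: 0.0594
grip_force: 51.8
t: 7.6
tool_pos: [0.4723, 0.1203, 0.0822]
tool_rot: [2.184, 2.255, 0.005]
contact_force: [-0.1, -0.3, -5.7]
opening: 0.0594
grip_force: 51.8
t: 7.8
tool_pos: [0.4724, 0.1203, 0.0813]
tool_rot: [2.184, 2.255, 0.005]
contact_force: [0.5, 0.5, -6.2]
opening: 0.0594
grip_force: 51.8
```

```bash
python3 -m jog '[[[0,0,0.001],[0,0,0]],[[0,0,0.001],[0,0,0]]]'|grep -E "tool_pos|contact"; python3 -m jog '[[[0,0,0.001],[0,0,0]],[[0,0,0.001],[0,0,0]]]'|grep -E "tool_pos|contact"
```

```text
tool_pos: [0.4728, 0.1203, 0.0809]
contact_force: [-1.1, -0.0, -1.7]
tool_pos: [0.4731, 0.1203, 0.0809]
contact_force: [-4.7, 0.2, 4.3]
```

Contact at the expected height. I release, lift, and check with the fixed cameras and then the wrist.

```bash
python3 -m jog '[[[0,0,-0.0005],[0,0,0]],[[0,0,-0.0005],[0,0,0]],[[0,0,-0.0005],[0,0,0]],[[0,0,-0.0005],[0,0,0]]]' 0.95; python3 -m jog '[[[0,0,-0.02],[0,0,0]],[[0,0,-0.06],[0,0,0]],[[0,0,-0.105],[0,0,0]],[[0,0,-0.15],[0,0,0]],[[0,0,-0.19],[0,0,0]]]' 1;python3 -m jog '[[[-0.03,0,-0.02],[0,0,0]],[[-0.05,0,-0.03],[0,0,0]],[[-0.05,0,-0.03],[0,0,0]],[[-0.05,0,-0.03],[0,0,0]],[[-0.05,0,-0.03],[0,0,0]]]'|grep pos
python3 - <<'E'
from h import *
C=cam("wrist"); cv2.imwrite("pics/w2.png",C[0])
for c in blobs(C[0],"blue",800): print("w",c.reshape(-1,2).mean(0),cv2.contourArea(c),*rect(c,.116,C))
S=cam("side"); C=cam("scene")
for n,X in (("side",S),("scene",C)):
  for c in blobs(X[0],"blue",150):
    u=c.reshape(-1,2).mean(0); r=rect(c,.116,X)
    if abs(r[0][0]-.47)<.05 and abs(r[0][1]-.125)<.05: print(n,u.round(),*r)
E
```

```text
t: 8.6
tool_pos: [0.4727, 0.1203, 0.0799]
tool_rot: [2.184, 2.255, 0.006]
contact_force: [-0.7, 0.4, 0.4]
opening: 0.081
grip_force: 0.0
t: 9.1
tool_pos: [0.4718, 0.1202, 0.2723]
tool_rot: [2.183, 2.254, 0.007]
contact_force: [0.8, 0.1, 0.3]
opening: 0.0852
grip_force: 0.0
tool_pos: [0.4727, 0.0707, 0.2985]
w [256.69836066 104.08688525] 12246.0 [0.4713 0.1334 0.0828 0.1891] -86.2
side [255. 255.] [0.4705 0.1236 0.0611 0.1369] -88.5
scene [278. 135.] [0.4751 0.1368 0.0576 0.0892] -87.0
```

View pics/w2.png

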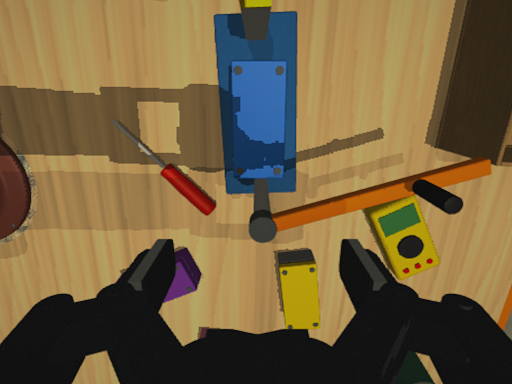

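The wrist view shows the blue lid at (232–285, 62–178) square on the column, with no white edge showing, and the keeper untouched. The side camera reads (0.4705, 0.1236), within 2 mm of the white lid. Next, the yellow box.

```bash
python3 -m jog '[[[-0.04,0.013,0.008],[0,0,-0.02]],[[-0.085,0.027,0.016],[0,0,-0.05]],[[-0.13,0.042,0.025],[0,0,-0.08]],[[-0.175,0.057,0.034],[0,0,-0.1]],[[-0.22,0.072,0.045],[0,0,-0.12]]]'|grep pos; python3 -m jog '[[[-0.02,0.01,0],[0,0,0]],[[-0.02,0.01,0],[0,0,0]],[[-0.02,0.01,0],[0,0,0]]]'|grep pos
python3 - <<'E'
from h import *
C=cam("wrist")
for c in blobs(C[0],"yellow",800): print("w",c.reshape(-1,2).mean(0),cv2.contourArea(c),*rect(c,.048,C))
S=cam("scene")
for c in blobs(S[0],"yellow",400): print("s",c.reshape(-1,2).mean(0),*rect(c,.048,S))
go(.554,-.1724,.008,8.5)
E
```

```text
tool_pos: [0.5529, -0.1487, 0.2544]
tool_pos: [0.5652, -0.1652, 0.2543]
w [246.85756677 160.45103858] 4054.5 [ 0.5523 -0.1699  0.0594  0.1277] -81.4
w [391.58536585  92.31097561] 6885.0 [ 0.7091 -0.0646  0.0704  0.1319] -60.4
s [303.49019608 252.07843137] [ 0.7231 -0.074   0.0745  0.1435] -60.6
s [227.02013423 240.73825503] [ 0.5536 -0.1727  0.062   0.1313] -81.5
t 10.65 shift [-0.0063 -0.0132  0.247 ] turn [ 0.0041 -0.0003  0.0051] q6 -0.564
```

```bash
python3 -m jog '[[[-0.002,-0.007,0.04],[0.002,0,0.004]],[[-0.004,-0.0145,0.085],[0.004,0,0.004]],[[-0.004,-0.0145,0.13],[0.004,0,0.004]],[[-0.004,-0.0145,0.17],[0.004,0,0.004]],[[-0.004,-0.0145,0.2],[0.004,0,0.004]]]'|grep pos; python3 -m jog '[[[0,0,0],[0,0,0]]]'|grep pos; python3 -c "
from h import *
go(.5525,-.1705,.011,8.6)"
```

```text
tool_pos: [0.5509, -0.1696, 0.0526]
tool_pos: [0.5484, -0.1686, 0.05]
t 11.25 shift [-0.0027  0.0041  0.039 ] turn [-0.0082 -0.0055 -0.0004] q6 -0.578
```

```bash
python3 -m jog '[[[-0.001,0.002,0.02],[0,0,0]],[[-0.001,0.002,0.036],[0,0,0]],[[-0.001,0.002,0.037],[0,0,0]],[[-0.001,0.002,0.037],[0,0,0]]]'|grep -E 'pos|force'; python3 -c "
from h import *
go(.5525,-.1705,.011,8.6)"
```

```text
tool_pos: [0.5547, -0.1722, 0.0187]
contact_force: [0.2, -0.1, 1.3]
grip_force: 0.0
t 11.65 shift [ 0.002  -0.002   0.0077] turn [ 0.0004  0.0003 -0.0016] q6 -0.578
```

```bash
python3 -m jog '[[[0.002,-0.002,0.007],[0,0,0]],[[0.002,-0.002,0.007],[0,0,0]],[[0.002,-0.002,0.007],[0,0,0]],[[0.002,-0.002,0.007],[0,0,0]]]'|grep -E 'pos|force'; python3 -m jog '[[[0,0,0],[0,0,0]],[[0,0,0],[0,0,0]],[[0,0,0],[0,0,0]],[[0,0,0],[0,0,0]],[[0,0,0],[0,0,0]]]' 0.55 45;python3 -m jog '[[[0,0,0],[0,0,0]],[[0,0,0],[0,0,0]],[[0,0,0],[0,0,0]]]'; python3 -m jog '[[[0,0,-0.02],[0,0,0]],[[0,0,-0.06],[0,0,0]],[[0,0,-0.105],[0,0,0]],[[0,0,-0.15],[0,0,0]],[[0,0,-0.195],[0,0,0]]]'|grep -E "pos|force"
python3 -m jog '[[[0,0,-0.04],[0,0,0]],[[0,0,-0.08],[0,0,0]],[[0,0,-0.1],[0,0,0]],[[0,0,-0.1],[0,0,0]],[[0,0,-0.1],[0,0,0]]]'; python3 -c "
from h import *
go(.4715,.1235,.31,1.6)"
```

```text
tool_pos: [0.5524, -0.1708, 0.0114]
contact_force: [0.1, 0.3, 0.1]
grip_force: 0.0
t: 12.55
tool_pos: [0.5527, -0.1709, 0.0114]
tool_rot: [2.05, 2.379, 0.0]
contact_force: [0.8, -1.1, 2.3]
opening: 0.0593
grip_force: 51.2
t: 12.85
tool_pos: [0.5527, -0.1709, 0.0115]
tool_rot: [2.05, 2.379, 0.001]
contact_force: [1.3, 0.0, 2.8]
opening: 0.0591
grip_force: 51.4
tool_pos: [0.5504, -0.1699, 0.205]
contact_force: [0.8, 0.5, -3.1]
grip_force: 50.7
t: 13.85
tool_pos: [0.5513, -0.1703, 0.3034]
tool_rot: [-2.049, -2.377, 0.002]
contact_force: [-0.5, -0.2, -4.2]
opening: 0.0596
grip_force: 51.0
t 13.85 shift [ 0.3024 -0.0356 -0.0058] turn [-0.0033 -0.0018  0.1201] q6 -0.577
```

```bash
python3 -m jog '[[[0.02,-0.002,-0.002],[0,0,0.02]],[[0.06,-0.007,-0.005],[0,0,0.06]],[[0.105,-0.012,-0.006],[0,0,0.1]],[[0.15,-0.018,-0.006],[0,0,0.12]],[[0.195,-0.023,-0.006],[0,0,0.12]]]'|grep pos; python3 -c "
from h import *
go(.4715,.1215,.2,1.6)"
```

```text
tool_pos: [0.4985, 0.0203, 0.3077]
t 14.35 shift [ 0.1017 -0.0236  0.108 ] turn [-0.0065 -0.001  -0.001 ] q6 -0.136
```

```bash
python3 -m jog '[[[0.04,-0.01,0],[0,0,-0.001]],[[0.08,-0.02,0],[0,0,-0.001]],[[0.1,-0.0236,0],[0,0,-0.001]],[[0.1,-0.0236,0],[0,0,-0.001]],[[0.1,-0.0236,0],[0,0,-0.001]]]'|grep pos;python3 -m jog '[[[0,0,0.03],[0,0,0]],[[0,0,0.065],[0,0,0]],[[0,0,0.1],[0,0,0]],[[0,0,0.13],[0,0,0]],[[0,0,0.145],[0,0,0]]]'|grep pos; python3 -m jog '[[[0,0,0],[0,0,0]],[[0,0,0],[0,0,0]],[[0,0,0],[0,0,0]],[[0,0,0],[0,0,0]]]'
cat > m.py <<'E'
from h import *
S=cam("side"); p=np.array(ctrl.get_obs()["tool_pos"]); z=p[2]-.0115+.048
print("tcp",p.round(4),"zlid",z.round(4))
for c in blobs(S[0],"yellow",300):
    r,a=rect(c,z,S)
    print(c.reshape(-1,2).mean(0).round(),r,a,"end y",r[1]+r[3]/2)
go(.4715,.1215,.1275,1.6)
cv2.imwrite("pics/m.png",cv2.resize(S[0][130:365,140:340],None,fx=2,fy=2))
E
python3 m.py
```

```text
tool_pos: [0.4732, 0.1181, 0.3088]
tool_pos: [0.4718, 0.1166, 0.162]
t: 15.75
tool_pos: [0.4756, 0.1182, 0.1691]
tool_rot: [2.187, 2.252, 0.004]
contact_force: [-0.0, -0.5, -3.7]
opening: 0.0596
grip_force: 50.6
tcp [0.4754 0.1182 0.1688] zlid 0.2053
[229. 275.] [0.4512 0.2501 0.0249 0.041 ] -85.4 end y 0.2706
[248. 221.] [0.4732 0.1365 0.0632 0.1085] -88.7 end y 0.19075
[197. 205.] [0.5683 0.1451 0.0526 0.0811] -61.2 end y 0.18565
t 15.8 shift [ 0.0034 -0.0039  0.0413] turn [ 0.0032 -0.0001  0.0011] q6 0.063
```

View pics/m.png

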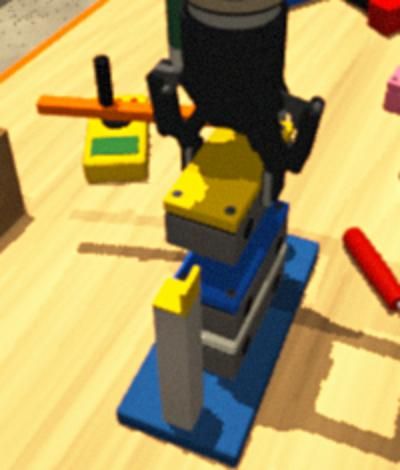

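The yellow lid sits straight over the blue one. The needed correction is about +1.5 mm in y and −3 mm in x.

```bash
python3 -m jog '[[[0.0015,-0.0033,0.008],[0,0,0]],[[0.0015,-0.0033,0.016],[0,0,0]],[[0.0015,-0.0033,0.024],[0,0,0]],[[0.0015,-0.0033,0.03],[0,0,0]],[[0.0015,-0.0033,0.03],[0,0,0]]]'|grep pos; python3 -m jog '[[[0,0,0],[0,0,0]],[[0,0,0],[0,0,0]]]'|grep pos; python3 m.py
```

```text
tool_pos: [0.4699, 0.1194, 0.1352]
tool_pos: [0.4713, 0.1195, 0.1374]
tcp [0.4713 0.1195 0.1375] zlid 0.174
[229. 275.] [0.4648 0.2274 0.027  0.044 ] -84.8 end y 0.24939999999999998
[250. 237.] [0.4691 0.1396 0.0634 0.1042] -88.4 end y 0.1917
[197. 205.] [0.5916 0.1137 0.0574 0.088 ] -61.5 end y 0.1577
t 16.55 shift [0.002  0.0002 0.01  ] turn [ 0.001  -0.      0.0011] q6 0.066
```

```bash
python3 -m jog '[[[0,0.001,0.002],[0,0,0.001]],[[0,0.001,0.004],[0,0,0.001]],[[0,0.001,0.006],[0,0,0.001]],[[0,0.001,0.007],[0,0,0.001]],[[0,0.001,0.007],[0,0,0.001]]]'|grep -E 'pos|contact'; for i in 1; do python3 -m jog '[[[0,0,0.001],[0,0,0]],[[0,0,0.001],[0,0,0]]]'|grep -E 'pos|contact';done;  python3 -m jog '[[[0,0,0.001],[0,0,0]],[[0,0,0.001],[0,0,0]]]'|grep -E 'pos|contact'
```

```text
tool_pos: [0.4717, 0.1195, 0.1296]
contact_force: [0.1, -0.5, -5.2]
tool_pos: [0.4719, 0.1195, 0.1289]
contact_force: [-0.9, 0.3, -4.3]
tool_pos: [0.4719, 0.1195, 0.1279]
contact_force: [0.0, -0.3, -4.3]
```

```bash
python3 -m jog '[[[0,0,0.001],[0,0,0]],[[0,0,0.001],[0,0,0]]]'|grep -E 'pos|contact'; python3 -m jog '[[[0,0,0.0005],[0,0,0]],[[0,0,0.0005],[0,0,0]]]'|grep -E 'pos|contact'
```

```text
tool_pos: [0.4722, 0.1196, 0.1275]
contact_force: [0.1, 1.2, -0.8]
tool_pos: [0.4722, 0.1196, 0.1275]
contact_force: [-3.3, -0.4, 4.2]
```

Contact. Release, rise, check.

```bash
python3 -m jog '[[[0,0,-0.0005],[0,0,0]],[[0,0,-0.0005],[0,0,0]],[[0,0,-0.0005],[0,0,0]],[[0,0,-0.0005],[0,0,0]]]' 0.95; python3 -m jog '[[[0,0,-0.02],[0,0,0]],[[0,0,-0.06],[0,0,0]],[[0,0,-0.105],[0,0,0]],[[0,0,-0.15],[0,0,0]],[[0,0,-0.19],[0,0,0]]]' 1|grep pos;python3 -m jog '[[[-0.03,0,0],[0,0,0]],[[-0.06,0,0],[0,0,0]],[[-0.06,0,0],[0,0,0]],[[-0.06,0,0],[0,0,0]],[[-0.06,0,0],[0,0,0]]]'|grep pos
python3 - <<'E'
from h import *
W=cam("wrist"); cv2.imwrite("pics/w3.png",W[0]); S=cam("side"); C=cam("scene")
for n,X in (("wrist",W),("side",S),("scene",C)):
  for c in blobs(X[0],"yellow",150):
    u=c.reshape(-1,2).mean(0); r=rect(c,.164,X)
    if abs(r[0][0]-.47)<.05 and abs(r[0][1]-.125)<.05: print(n,u.round(),*r,r[0][1]+r[0][3]/2)
  for c in blobs(X[0],"orange",100): print(n,"orange",c.reshape(-1,2).mean(0).round(),*rect(c,.184,X))
  for c in blobs(X[0],"black",30):
    r=rect(c,.209,X)[0]
    if .55<r[0]<.72 and 0<r[1]<.15: print(n,"black",c.reshape(-1,2).mean(0).round(),r)
print(ctrl.get_obs()["tool_pos"],W[3])
E
```

```text
t: 18.25
tool_pos: [0.4721, 0.1195, 0.127]
tool_rot: [2.19, 2.252, 0.0]
contact_force: [0.2, 0.1, -0.5]
opening: 0.0813
grip_force: 0.0
tool_pos: [0.472, 0.1195, 0.3195]
tool_pos: [0.4735, 0.0601, 0.3167]
wrist [258. 109.] [0.4715 0.1193 0.0592 0.1283] -88.3 0.18345
wrist orange [503. 290.] [ 0.7591 -0.0668  0.0092  0.0842] 90.0
wrist orange [339. 190.] [0.5553 0.0498 0.0148 0.1356] 18.4
wrist orange [449. 158.] [0.658  0.0842 0.0146 0.0617] 18.4
wrist black [406. 234.] [0.6189 0.0142 0.022  0.0227]
wrist black [427. 177.] [0.6275 0.0727 0.0157 0.0465]
side [257. 231.] [0.4711 0.1202 0.0636 0.1428] -88.7 0.1916
side orange [208. 184.] [0.589  0.0625 0.0297 0.2061] 22.4
side orange [169. 146.] [ 0.743  -0.0506  0.0101  0.3875] 89.9
side black [191. 170.] [0.6285 0.0696 0.0112 0.0813]
scene [272. 128.] [0.4732 0.1183 0.0639 0.1338] -87.6 0.1852
scene orange [324. 169.] [0.6605 0.0796 0.0165 0.0616] 18.8
scene orange [282. 156.] [0.5583 0.0469 0.0185 0.1378] 17.7
scene orange [423. 250.] [0.9535 0.1115 0.0141 0.8518] 90.0
[0.47351726 0.06026078 0.31674853] [0.47055909 0.13887983 0.4578258 ]
```

View pics/w3.png

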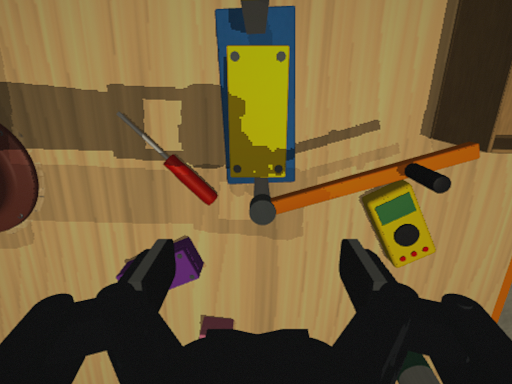

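The yellow lid is at (228–289, 46–178), square over the stand, but the y readings differ between cameras (0.119 to 0.1236). I use a last close view from both fixed cameras to check that the column is flush.

Run:
```python
from h import *
S=cam("side"); C=cam("scene")
a=cv2.resize(C[0][100:200,225:325],(400,400),interpolation=2); b=cv2.resize(S[0][200:300,215:315],(400,400),interpolation=2)
cv2.imwrite("pics/s4.png",np.hstack([a,b]))
def px(X,p):
    v=X[2].T@(np.array(p)-X[3]); w=X[1]@v; return w[:2]/w[2]
ax=np.radians(91.6); l=np.array([np.cos(ax),np.sin(ax)]); s=np.array([l[1],-l[0]])
for z in (.02,.068,.116,.164):
  for n,sx,sy in (("+x-y",1,-1),("-x-y",-1,-1),("+x+y",1,1),("-x+y",-1,1)):
    q=np.array([.4715,.122])+sx*.03*s+sy*.065*l
    print(z,n,"scene",((px(C,[*q,z])-[225,100])*4).round(),"side",((px(S,[*q,z])-[215,200])*4+[400,0]).round())
```

```text
0.02 +x-y scene [170. 312.] side [560. 229.]
0.02 -x-y scene [104. 271.] side [670. 266.]
0.02 +x+y scene [274. 196.] side [445. 429.]
0.02 -x+y scene [209. 158.] side [568. 477.]
0.068 +x-y scene [170. 274.] side [561. 163.]
0.068 -x-y scene [102. 232.] side [675. 199.]
0.068 +x+y scene [278. 156.] side [440. 362.]
0.068 -x+y scene [211. 117.] side [569. 410.]
0.116 +x-y scene [171. 233.] side [561.  91.]
0.116 -x-y scene [100. 190.] side [680. 126.]
0.116 +x+y scene [282. 113.] side [435. 288.]
0.116 -x+y scene [212.  74.] side [570. 336.]
0.164 +x-y scene [172. 189.] side [562.  13.]
0.164 -x-y scene [ 99. 146.] side [687.  47.]
0.164 +x+y scene [286.  67.] side [429. 206.]
0.164 -x+y scene [214.  28.] side [571. 254.]
```

View pics/s4.png

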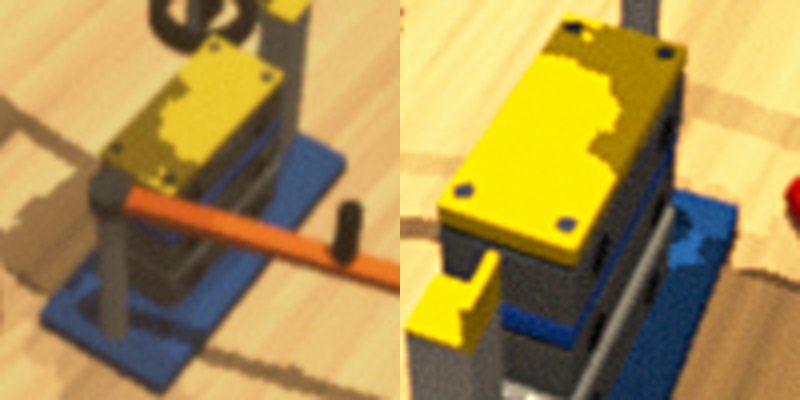

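The column's edges line up from the yellow lid corner (571,254) to the blue one (572,335) and down the white, within about 2–3 mm. So it's flush and I turn to the keeper: handle about (0.628, 0.071), hinge about (0.481, 0.022), bar at 18.4°. I'll cage the handle between half-open fingers and swing it along its arc.

```bash
python3 -m jog '[[[0,0.02,0],[0,0,0.14]],[[0.002,0.05,0],[0,0,0.28]],[[0.004,0.08,0],[0,0,0.42]],[[0.006,0.11,0],[0,0,0.56]],[[0.008,0.13,0],[0,0,0.7]]]' 0.4|grep pos; python3 -c "
from h import *
go(.628,.071,.3,-71.6)"
```

```text
tool_pos: [0.6048, 0.0717, 0.3164]
t 20.0 shift [0.014  0.0185 0.0164] turn [-3.000e-04  4.000e-04  5.724e-01] q6 0.673
```

```bash
python3 -m jog '[[[0.007,0.009,0.008],[0,0,0.14]],[[0.014,0.0185,0.016],[0,0,0.28]],[[0.014,0.0185,0.016],[0,0,0.42]],[[0.014,0.0185,0.016],[0,0,0.57]],[[0.014,0.0185,0.016],[0,0,0.57]]]'|grep -E "pos|open"; python3 -m jog '[[[0,0,0],[0,0,0]]]'|grep pos
python3 - <<'E'
from h import *
W=cam("wrist")
def px(X,p):
    v=X[2].T@(np.array(p)-X[3]); w=X[1]@v; return w[:2]/w[2]
print("pred top/bottom",px(W,[.628,.071,.234]),px(W,[.628,.071,.184]))
for c in blobs(W[0],"orange",100): print(c.reshape(-1,2).mean(0).round(),*rect(c,.184,W))
for c in blobs(W[0],"black",60): print("black",cv2.contourArea(c),cv2.boundingRect(c))
go(.628,.071,.198,-71.6)
E
```

```text
tool_pos: [0.6266, 0.071, 0.3006]
opening: 0.0344
tool_pos: [0.6265, 0.0709, 0.3009]
pred top/bottom [258.45763579 197.86838287] [258.24142765 179.60346679]
[259. 293.] [0.5084 0.0308 0.01   0.0323] 16.6
[257. 142.] [0.6601 0.0838 0.0153 0.0617] 17.8
black 106.5 (244, 297, 23, 23)
black 124.5 (77, 260, 23, 24)
black 495.5 (43, 236, 36, 39)
black 335.5 (131, 235, 49, 20)
black 37073.0 (0, 227, 512, 157)
black 60.5 (216, 218, 12, 8)
black 232.0 (159, 216, 35, 21)
black 171.0 (167, 205, 28, 15)
black 476.0 (247, 174, 19, 34)
black 549.5 (491, 142, 21, 39)
black 581.0 (364, 106, 29, 28)
t 20.65 shift [0.0014 0.0003 0.103 ] turn [ 0.0001 -0.0001  0.0106] q6 1.234
```

The handle's wrist blob (256, 174–208) matches the prediction (258, 180–198). I descend around it.

```bash
python3 -m jog '[[[0.001,-0.001,0.03],[0,0,0.01]],[[0.001,-0.001,0.06],[0,0,0.01]],[[0.001,-0.001,0.085],[0,0,0.01]],[[0.001,-0.001,0.1],[0,0,0.01]],[[0.001,-0.001,0.1],[0,0,0.01]]]'|grep -E "pos|contact"; python3 -m jog '[[[0,0,0],[0,0,0]],[[0,0,0],[0,0,0]]]' 0.3
python3 - <<'E'
from h import *
# arc poses, in tool frame of now
o=ctrl.get_obs(); R=Ro.from_rotvec(o["tool_rot"]).as_matrix(); H=np.array([.481,.022])
for a in (28,38,48,58,68,78,88,94):
    p=H+.155*np.array([np.cos(np.radians(a)),np.sin(np.radians(a))]); print(a,p.round(4),(R.T@np.array([*(p-o["tool_pos"][:2]),0])).round(4), round(-np.radians(a-18.4),3))
E
```

```text
tool_pos: [0.6256, 0.0719, 0.1981]
contact_force: [-0.0, -0.3, -0.7]
t: 21.35
tool_pos: [0.6283, 0.0719, 0.2033]
tool_rot: [3.101, 0.499, 0.006]
contact_force: [-0.1, 0.5, -0.2]
opening: 0.0253
grip_force: 0.0
28 [0.6179 0.0948] [-0.0028 -0.025  -0.    ] -0.168
38 [0.6031 0.1174] [-0.0096 -0.0512 -0.0001] -0.342
48 [0.5847 0.1372] [-0.0209 -0.0757 -0.0002] -0.517
58 [0.5631 0.1534] [-0.0363 -0.0979 -0.0002] -0.691
68 [0.5391 0.1657] [-0.0553 -0.1171 -0.0003] -0.866
78 [0.5132 0.1736] [-0.0774 -0.1327 -0.0004] -1.04
88 [0.4864 0.1769] [-0.1018 -0.1443 -0.0005] -1.215
94 [0.4702 0.1766] [-0.1173 -0.1491 -0.0006] -1.319
```

```bash
python3 -m jog '[[[-0.0009,-0.0123,0],[0,0,-0.08]],[[-0.0028,-0.025,0],[0,0,-0.168]],[[-0.0058,-0.0383,0],[0,0,-0.255]],[[-0.0096,-0.0512,0],[0,0,-0.342]],[[-0.0148,-0.0637,0],[0,0,-0.43]]]'
cat > arc.py <<'E'
from h import *
import sys
o=ctrl.get_obs(); R=Ro.from_rotvec(o["tool_rot"]).as_matrix(); H=np.array([.481,.022])
yy=np.degrees(np.arctan2(R[1,1],R[0,1])); print("tool y+90",yy+90, "TCP angle",np.degrees(np.arctan2(*(np.array(o["tool_pos"][:2])-H)[::-1])),"r",np.hypot(*(np.array(o["tool_pos"][:2])-H)))
for a in map(float,sys.argv[1:]):
    p=H+.155*np.array([np.cos(np.radians(a)),np.sin(np.radians(a))]); print(a,(R.T@np.array([*(p-o["tool_pos"][:2]),0])).round(4), round(-np.radians(a-yy-90),3))
E
python3 arc.py 48 53 58 63 68
```

```text
t: 21.85
tool_pos: [0.5943, 0.1281, 0.2034]
tool_rot: [2.92, 1.154, 0.007]
contact_force: [-0.1, -0.6, 0.4]
opening: 0.0257
grip_force: 0.5
tool y+90 43.12242498082301 TCP angle 43.128518475764366 r 0.15521558152220852
48.0 [-0.0008 -0.0132 -0.    ] -0.085
53.0 [-0.0025 -0.0266 -0.0001] -0.172
58.0 [-0.0054 -0.0398 -0.0001] -0.26
63.0 [-0.0094 -0.0527 -0.0002] -0.347
68.0 [-0.0146 -0.0652 -0.0002] -0.434
```

```bash
python3 -m jog '[[[-0.0008,-0.0132,0],[0,0,-0.085]],[[-0.0025,-0.0266,0],[0,0,-0.172]],[[-0.0054,-0.0398,0],[0,0,-0.26]],[[-0.0094,-0.0527,0],[0,0,-0.347]],[[-0.0146,-0.0652,0],[0,0,-0.434]]]'|grep -E "pos|contact"; python3 arc.py 72 76 80 84 87
```

```text
tool_pos: [0.539, 0.166, 0.2034]
contact_force: [0.7, -1.2, -0.3]
tool y+90 67.99852111356509 TCP angle 68.05906371169176 r 0.15528313077598377
72.0 [-0.0007 -0.0107 -0.    ] -0.07
76.0 [-0.0018 -0.0214 -0.0001] -0.14
80.0 [-0.0037 -0.0321 -0.0001] -0.209
84.0 [-0.0063 -0.0426 -0.0002] -0.279
87.0 [-0.0087 -0.0503 -0.0002] -0.332
```

```bash
python3 -m jog '[[[-0.0007,-0.0107,0],[0,0,-0.07]],[[-0.0018,-0.0214,0],[0,0,-0.14]],[[-0.0037,-0.0321,0],[0,0,-0.209]],[[-0.0063,-0.0426,0],[0,0,-0.279]],[[-0.0087,-0.0503,0],[0,0,-0.332]]]'|grep -E "pos|contact"; python3 arc.py 88 90 91 92 93 94 95 96 97 98
```

```text
tool_pos: [0.489, 0.177, 0.2034]
contact_force: [0.5, 0.7, 0.4]
tool y+90 86.96584897730997 TCP angle 87.04864066412128 r 0.15520629037604555
88.0 [-0.0002 -0.0026 -0.    ] -0.018
90.0 [-0.0004 -0.008  -0.    ] -0.053
91.0 [-0.0006 -0.0107 -0.    ] -0.07
92.0 [-0.0008 -0.0134 -0.0001] -0.088
93.0 [-0.0011 -0.0161 -0.0001] -0.105
94.0 [-0.0014 -0.0188 -0.0001] -0.123
95.0 [-0.0017 -0.0214 -0.0001] -0.14
96.0 [-0.0021 -0.0241 -0.0001] -0.158
97.0 [-0.0026 -0.0268 -0.0001] -0.175
98.0 [-0.0031 -0.0294 -0.0001] -0.193
```

```bash
python3 -m jog '[[[-0.0002,-0.0026,0],[0,0,-0.018]],[[-0.0003,-0.0053,0],[0,0,-0.035]],[[-0.0004,-0.008,0],[0,0,-0.053]],[[-0.0006,-0.0107,0],[0,0,-0.07]],[[-0.0008,-0.0134,0],[0,0,-0.088]]]'|grep -E "pos|contact"; python3 -m jog '[[[0,-0.0015,0],[0,0,-0.009]],[[0,-0.003,0],[0,0,-0.018]]]'|grep -E "pos|contact"; python3 -m jog '[[[0,-0.001,0],[0,0,-0.009]],[[0,-0.002,0],[0,0,-0.014]]]'|grep -E "pos|contact"
```

```text
tool_pos: [0.4748, 0.1764, 0.2011]
contact_force: [0.5, -0.2, 0.4]
tool_pos: [0.4717, 0.1763, 0.2009]
contact_force: [1.6, -0.3, 0.9]
tool_pos: [0.4697, 0.1762, 0.2009]
contact_force: [0.9, -0.2, 0.2]
```

```bash
python3 -m jog '[[[0,-0.001,0],[0,0,-0.005]],[[0,-0.002,0],[0,0,-0.01]]]'|grep -E "pos|contact"; python3 -m jog '[[[0,-0.001,0],[0,0,-0.005]],[[0,-0.002,0],[0,0,-0.01]]]'|grep -E "pos|contact"; python3 -m jog '[[[0,-0.001,0],[0,0,0]],[[0,-0.0015,0],[0,0,0]]]'|grep -E "pos|contact"
```

```text
tool_pos: [0.4677, 0.1761, 0.2009]
contact_force: [0.7, -0.6, -0.2]
tool_pos: [0.4657, 0.176, 0.2009]
contact_force: [2.1, -0.8, 0.2]
tool_pos: [0.4647, 0.1759, 0.201]
contact_force: [4.5, 0.6, -2.1]
```

```bash
python3 -m jog '[[[0,-0.001,0],[0,0,0]],[[0,-0.001,0],[0,0,0]]]'|grep -E "pos|contact"; python3 -m jog '[[[0,-0.001,0],[0,0,0]],[[0,-0.001,0],[0,0,0]]]'|grep -E "pos|contact"
```

```text
tool_pos: [0.4647, 0.176, 0.201]
contact_force: [9.2, 1.8, -4.7]
tool_pos: [0.4647, 0.1759, 0.201]
contact_force: [12.4, 1.8, -5.7]
```

Hard stop: the position holds while the force climbs. I back off, open, rise clear and verify.

```bash
python3 -m jog '[[[0,0.003,0],[0,0,0]],[[0,0.006,0],[0,0,0]],[[0,0.006,0],[0,0,0]]]' 0.42|grep -E "pos|contact"; python3 -m jog '[[[0,0.006,0],[0,0,0]]]'|grep contact; python3 -m jog '[[[0,0,-0.02],[0,0,0]],[[0,0,-0.05],[0,0,0]],[[0,0,-0.09],[0,0,0]],[[0,0,-0.12],[0,0,0]],[[0,0,-0.15],[0,0,0]]]'|grep -E "pos|contact"; python3 -m jog '[[[-0.03,0.02,0],[0,0,0]],[[-0.06,0.04,0],[0,0,0]],[[-0.06,0.04,0],[0,0,0]],[[-0.06,0.04,0],[0,0,0]],[[-0.06,0.04,0],[0,0,0]]]'|grep -E "pos|contact"
python3 - <<'E'
from h import *
W=cam("wrist"); S=cam("side"); C=cam("scene"); 
for n,X in (("wrist",W),("side",S),("scene",C)):
  for c in blobs(X[0],"orange",100):
    r=rect(c,.184,X)
    if abs(r[0][0]-.47)<.06 and 0<r[0][1]<.3: print(n,"orange",*r)
  for c in blobs(X[0],"yellow",100):
    r=rect(c,.164,X)
    if abs(r[0][0]-.47)<.06 and abs(r[0][1]-.12)<.1: print(n,"yellow",*r)
for c in blobs(C[0],"yellow",500): print("meter?",*rect(c,.034,C))
E
```

```text
tool_pos: [0.4683, 0.1763, 0.2009]
contact_force: [-0.3, -0.2, 0.4]
contact_force: [0.7, 0.9, -0.8]
tool_pos: [0.4744, 0.1768, 0.3527]
contact_force: [-0.2, -0.2, 0.1]
tool_pos: [0.5189, 0.1208, 0.3508]
contact_force: [-0.1, 0.1, 0.6]
wrist orange [0.4771 0.0621 0.0143 0.0323] -87.1
wrist orange [0.4659 0.2256 0.0155 0.0368] -85.3
wrist yellow [0.4553 0.066  0.021  0.022 ] -89.0
wrist yellow [0.4928 0.0732 0.0206 0.0343] -88.9
wrist yellow [0.4904 0.1432 0.0226 0.0835] -87.1
wrist yellow [0.4512 0.1405 0.0191 0.0855] -88.1
side orange [0.4664 0.2139 0.0168 0.0673] -86.5
side orange [0.4713 0.1369 0.0155 0.0696] -85.8
side orange [0.4756 0.0588 0.0163 0.0471] -84.8
side yellow [0.4934 0.1664 0.0144 0.0505] -87.7
side yellow [0.453  0.1221 0.0283 0.1379] -86.8
meter? [ 0.7202 -0.0677  0.074   0.1459] -60.4
```

The keeper lies at about 94.2°, along the stand's axis and against its stop. The column and the meter haven't moved. Handing in.

```bash
python3 -c "
from station import job
print(job.finish_job())"
```

```text
the job is handed in; nothing more can be done
None
```

I stacked the blue box and then the yellow box on the white one, swung the keeper to its stop and handed the job in; no verdict came back, but my last measurements put the boxes flush to within about 3 mm.

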